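# Post a failed module through the reject box flap

## Robot

A 7-joint arm with a two-finger parallel gripper is mounted at the origin on the work surface. World frame = base frame: x ahead of the robot, y to its left, z up, the work surface at z = 0. Lengths are in m, angles in rad, forces in N, time in s.
With the tool pointing down it reaches from about 0.4 to 0.85 m from the base axis. Payload 10.4 kg.
Tool frame: the origin (TCP) lies midway between the tips of the shut fingers; the grasp point (between the pads) lies 19 mm behind it (grip_point_offset is the distance from the TCP to the grasp point, in m); y points along the fingers, z is the direction in which the jaws open and shut, and the axes are right-handed (so a half turn about y gives the same grasp; the last joint's range is limited). The gripper opens to 85 mm and grips with 20 to 120 N. Pads are 22 mm wide; open, the fingers measure 114 mm over their backs; the gripper's body (76 mm by 85 mm) begins 54 mm behind the grasp point. The pads swing forward as they close: fully open they stand 13 mm farther back than shut.
Start: joints at [-1.301, 0.332, -0.065, 1.46, 0.022, 1.35, -0.088], TCP at [0.18, 0.598, 0.231] pointing down, gripper open.
Joint ranges: [-2.6, 2.6], [-0.5, 2.12], [-1.47, 1.34], [0.16, 2.42], [-1.27, 4.41], [0.06, 2.06], [-2.6, 2.6]. Speed limits (rad/s): [2.22, 2.22, 2.79, 2.79, 3.14, 3.14, 3.14].

## Interface

Orientations are given as a unit quaternion [x, y, z, w].
In Python, from workcell import * gives the robot as it stands.
- The arm moves only by the tool send_rows, never from a script. Its argument "motion" is a list of rows, each a list of 7 numbers: the opening in per cent of the stroke, from 0 (shut) to 100 (fully open), then the shift along the tool's x, y, z in m, then the turn, a rotation vector about the tool's x, y, z in rad. In form: [[claw, tx, ty, tz, ax, ay, az], ...]. A call has 1 to 10 rows; each row is the pose to reach, as a shift and turn from the pose commanded when the call began, along the tool's axes at that moment; what a row does not reach only later rows make up. A row lasts 1/12 s, in which the tool goes at most 41.7 mm and 7.16 degrees, less where a joint would pass 70% of its speed; a pose out of reach is approached as far as the arm can. A call with a gripper value outside its range is refused whole. The fingers move at their own pace and stop on an object; "squeeze" is the grip in N (left out, the last holds). Time passes only in rows, so rows that repeat a pose let the fingers close. It gives the time, the measured TCP pose, the force and the opening at its end, in the units of the state.
- get_obs(): the state, without advancing time (a new reading comes with each control period).
- camera(name): name is "scene" or "top"; returns a dict with "pixels" (384x512x3 uint8, red, green, blue), "range_z" (384x512 float32, m along the optical axis (not along the pixel's ray), 0 where there is no reading), "fovy" (degrees; the focal length in pixels is half the picture's height over the tangent of half this angle, whatever the lens; pixels are square), "cx", "cy" (the principal point, pixels), "view" (4x4, takes a point from world to camera coordinates). Camera axes: x right, y down, z forward; pixel columns grow to the right and rows downward; lengths in m; the calibration is good to about 2 mm. A picture is of the moment at which its call begins.
- hand_in(): hands the job in, once; it reports no verdict.
The state is a dict: "clock": time; "joint_pos": joint angles; "joint_velocities": joint speeds; "tau": joint torques, N m; "position": TCP position; "ee_rot": TCP orientation; "ft_force": force on the tool from outside, world axes, zero at the start; "torque": the same for the moment, N m; "grip_width": opening from 0.0 (shut) to 1.0 (fully open).
Only numpy, scipy, OpenCV 4.12 (cv2) and the standard library are available. Lean on these libraries where they do the work, as an engineer would, in place of code of your own. Each camera call takes 0.05 s, during which the arm holds its last target.

## Task

The interface module with the single connector block has failed its test: take it from the bench to the shelf of the locked reject box and push it in through the sprung flap, all the way, so that it drops inside and the flap shuts behind it. Leave the module with two connector blocks and the other things on the bench where they are.

Things in the scene. Friction and masses are not known exactly. Their poses are not given: they have to be found in the camera images.
- single_module: Failed module: loose black housing 100 (its x) by 80 (y) by 28 mm high, ONE white connector block central on top, 60 (x) by 26 (y) by 12 mm high (z 28 to 40). 0.25 to 0.45 kg, weight central. Lies flat on the bench. Origin: centre of the underside, z up. The housing is too wide for most grippers; the connector block can be pinched across its 26 mm from above.
- double_module: A sound module that stays: the same housing, but with TWO white connector blocks side by side on top. Same origin and axes. It and the failed one may lie in either place. Beyond the two, 690 mm and more ahead of the robot, stands a low fixed tester, 70 mm high.
- reject_box: Locked box of grey sheet steel with a clear lid, fixed to the bench, 170 mm wide (y), 225 deep (x 0 to 225), 174 high. Origin: on the bench under the middle of its front face; x points level into the box, z up. Its front face has a slot 110 mm wide (y -55 to 55), 100 to 168 mm above the bench, closed by the flap; above the slot there are only 6 mm of steel up to the box's top.
- slot (a point): Middle of the slot's lower edge, in the box's front face, 100 mm above the bench, axes as the box. Inside, the shelf goes on level to x = 55 mm, then drops to the box floor. A module laid lengthwise tips in once its rear end is some 10 to 30 mm past the face. Fingers pointing straight down meet the steel above the slot too soon; leaned 30 to 45 degrees, hand trailing, they reach in.
- shelf_mid (a point): Middle of the flat steel shelf in front of the slot, on its upper surface, 80 mm before the slot and level with its lower edge (100 mm above the bench); axes as the box. The shelf is 160 mm long (x -80 to +80 from here) and 124 mm wide between two lips that stand 10 mm above it.
- flap (a joint): Steel flap in the slot, 104 mm wide, 64 mm long, 5 mm thick, hinged along the slot's upper edge and sprung shut; it only swings into the box. Value in rad: 0 shut and hanging upright, grows as it swings inwards and up, to 1.4 at its stop. It takes 0.5 to 2 N at its lower edge and shuts by itself when nothing is in its way; it presses on a module half way in and can hold it there.
- screwdriver: Screwdriver lying on the bench, bystander. Origin under its middle.
- jar: Low closed jar, 60 mm across and 60 mm high, bystander. Origin at the centre of its underside.
Things that resemble listed ones, but are neither listed nor needed, are in the scene too. Leave any green or pink look-alike of the single_module alone.

How it is judged:
By the outcome, as a careful person would: the job done as asked, in the order asked, and still so for the second after the job is handed in, with the robot touching nothing.
It also fails if it takes over 51 s, if anything falls off the work surface, if the arm or the gripper's body presses on something with over 40 N, if the wrist force passes 120 N, or if a joint passes its speed limit or range.

## Working session

There is one attempt and no reset: what is moved stays moved. The work goes in short steps, Python scripts to look and compute and a tool call to move; the robot and the scene stay as the last step left them, time stands still between calls to the robot, and variables do not carry over. Pictures are saved under pics/ and viewed, and the job is handed in when it is done.

Besides the shell and the picture viewer there is one more tool, called after ">>>" by a JSON object that holds its "method" and its "body", one argument or row to a line. send_rows: Moves the arm, as the interface text tells. Its arguments: {"type":"object","properties":{"motion":{"type":"array"},"squeeze":{"type":"number"}},"required":["motion"]}

```bash
mkdir -p pics; ls; python3 - <<'E'
from workcell import *
import cv2,numpy as np
print(get_obs())
for n in("scene","top"):
    c=camera(n); cv2.imwrite(f"pics/{n}0.png",cv2.cvtColor(c["pixels"],cv2.COLOR_RGB2BGR)); np.savez(f"{n}0.npz",**c)
    print(n,c["fovy"],c["cx"],c["cy"],c["view"].round(3).tolist(), (c["range_z"]>0).mean())
E
```

```text
pics
{'clock': 0.0, 'joint_pos': array([-1.30058029,  0.33288564, -0.0646954 ,  1.46097485,  0.02162026,
        1.34987891, -0.08850691]), 'joint_velocities': array([-0.0007396 , -0.0008191 ,  0.00028008, -0.00027276,  0.00140684,
       -0.00032142, -0.00050826]), 'tau': array([-3.60315125e-04, -6.25450945e+01,  4.88797983e-02, -3.91593719e+01,
        1.62358180e-02,  1.01892895e-02,  3.03707886e-06]), 'position': array([0.18030989, 0.59802511, 0.23049131]), 'ee_rot': array([ 0.70005337, -0.10319505,  0.10310777, -0.69903137]), 'ft_force': array([-0.16714526,  0.07813418,  0.09710432]), 'torque': array([ 0.04240563, -0.04196664,  0.00721029]), 'grip_width': 1.0050675922640928}
scene 57.37001663933663 257.11551410165936 188.319118040036 [[-0.809, 0.587, 0.0, 0.491], [0.346, 0.477, -0.808, -0.035], [-0.475, -0.654, -0.589, 1.247], [0.0, 0.0, 0.0, 1.0]] 0.9960734049479166
top 44.56808657223692 249.51154624785568 198.03693928024612 [[-0.03, -1.0, -0.01, -0.082], [-0.989, 0.031, -0.148, 0.531], [0.148, 0.005, -0.989, 1.293], [0.0, 0.0, 0.0, 1.0]] 0.9962259928385416
```

View pics/scene0.png

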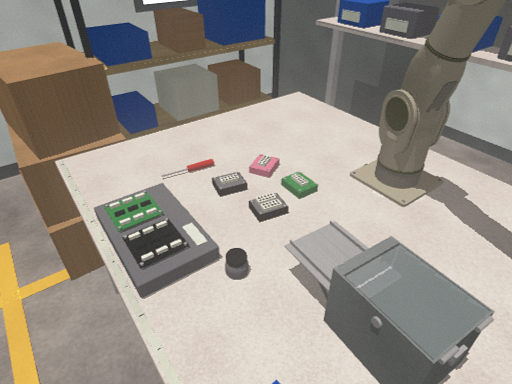

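View pics/top0.png

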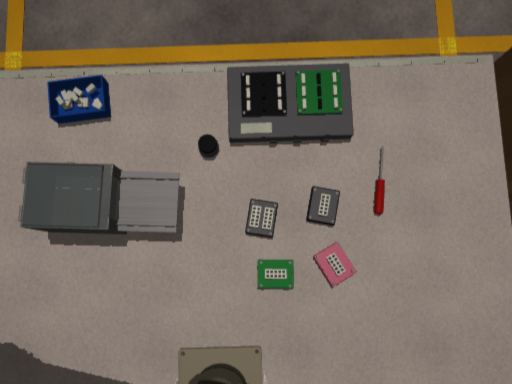

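Candidates for the single module, in top-view pixels:
- Black at (323,205), apparently with one block.
- Black at (262,218), apparently with two blocks.
- Green at (276,274) and pink at (334,264), both look-alikes to leave alone.

I'll check this in close crops.

```bash
python3 - <<'E'
import cv2,numpy as np
t=cv2.imread("pics/top0.png");s=cv2.imread("pics/scene0.png")
a=cv2.resize(t[175:245,235:355],None,fx=6,fy=6,interpolation=cv2.INTER_CUBIC)[:,:720]
cv2.imwrite("pics/ct.png",a)
b=cv2.resize(s[150:230,200:320],None,fx=6,fy=6,interpolation=cv2.INTER_CUBIC)
cv2.imwrite("pics/cs.png",b)
b=cv2.resize(t[150:245,10:200],None,fx=4,fy=4,interpolation=cv2.INTER_CUBIC)
cv2.imwrite("pics/cb.png",b)
E
```

```text
(no output)
```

View pics/ct.png

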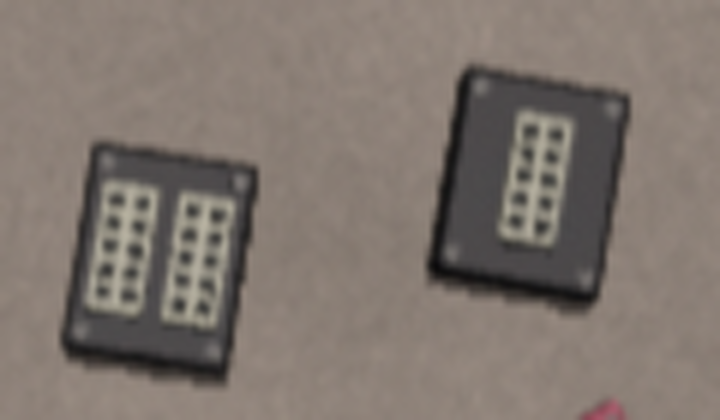

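View pics/cs.png

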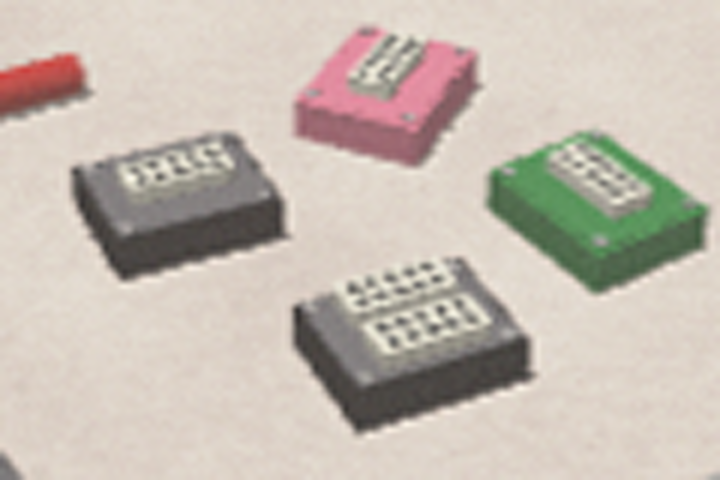

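View pics/cb.png

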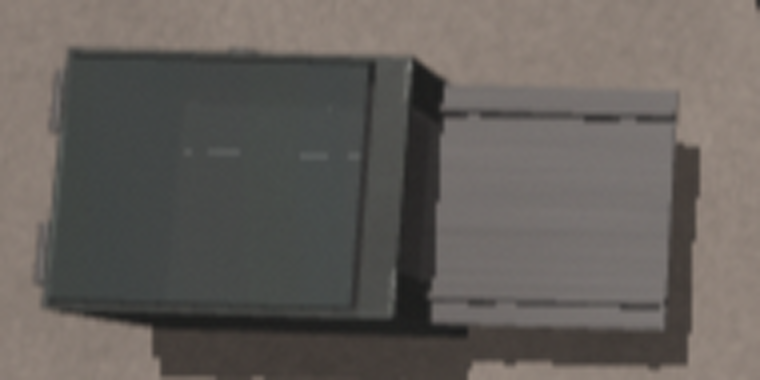

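The crops settle it: the black module at top (323,205) / scene (230,183) has one block and is my target. The one at top (262,218) has two. The box crop shows the shelf to the right of the box, with lips along both edges. Next I'll measure from both views.

```bash
cat > h.py <<'E'
import cv2,numpy as np
def load(n,i=0):
    return dict(np.load(f"{n}{i}.npz"))
def f(c): return 192/np.tan(np.radians(c["fovy"])/2)
def ray(c,u,v):
    V=c["view"];R=V[:3,:3];o=-R.T@V[:3,3]
    d=R.T@np.array([(u-c["cx"])/f(c),(v-c["cy"])/f(c),1]);return o,d
def plane(c,u,v,z):
    o,d=ray(c,u,v);return o+d*(z-o[2])/d[2]
def dep(c,u,v):
    o,d=ray(c,u,v);return o+d*float(c["range_z"][int(round(v)),int(round(u))])
def tri(c1,p1,c2,p2):
    A=[];b=[]
    M=np.zeros((3,3));q=np.zeros(3);L=[]
    for c,p in((c1,p1),(c2,p2)):
        o,d=ray(c,*p);d=d/np.linalg.norm(d);P=np.eye(3)-np.outer(d,d);M+=P;q+=P@o;L.append((o,P))
    x=np.linalg.solve(M,q);return x,[np.linalg.norm(P@(x-o)) for o,P in L]
def proj(c,p):
    q=c["view"]@np.r_[p,1];return q[:2]/q[2]*f(c)+[c["cx"],c["cy"]]
E
python3 - <<'E'
from h import *
T=load("top");S=load("scene")
def block(c,u0,v0,r):
    im=c["pixels"].astype(int);m=((im[...,0]>120)&(im[...,0]>im[...,2]+8)).astype(np.uint8)
    m[:max(0,v0-r)]=0;m[v0+r:]=0;m[:,:u0-r]=0;m[:,u0+r:]=0
    return m
def rect(m,close=True):
    m=cv2.morphologyEx(m,cv2.MORPH_CLOSE,np.ones((3,3)))
    cs,_=cv2.findContours(m,cv2.RETR_EXTERNAL,cv2.CHAIN_APPROX_NONE);k=max(cs,key=cv2.contourArea)
    return cv2.minAreaRect(k),cv2.contourArea(k)
# top: print pixels inside housing
for c,n,(u,v),r in((T,"top",(324,204),9),(S,"scene",(229,178),12)):
    im=c["pixels"]; 
    m=(im[v-r-2:v+r+3,u-r-2:u+r+3].astype(int).sum(2)//30)
    print(n);print("\n".join(" ".join(f"{x:2d}" for x in row) for row in m))
    d=c["range_z"]; print(dep(c,u,v))
def hmap(c):
    vv,uu=np.mgrid[:384,:512];V=c["view"];R=V[:3,:3]
    P=np.stack([(uu-c["cx"])/f(c),(vv-c["cy"])/f(c),np.ones_like(uu)],-1)*c["range_z"][...,None]
    return (P-V[:3,3])@R
for n,c in(("top",T),("scene",S)):
    W=hmap(c);np.save(n+"W.npy",W)
W=np.load("topW.npy")
print("bench",np.median(W[300:330,300:400,2]))
for nm,(u0,u1,v0,v1) in dict(mod=(305,343,183,228)).items():
    P=W[v0:v1,u0:u1].reshape(-1,3)
    for lo,hi in((.024,.034),(.035,.046)):
        k=(P[:,2]>lo)&(P[:,2]<hi);q=P[k];print(nm,lo,k.sum(),q.mean(0).round(4),cv2.minAreaRect((q[:,:2]*1000).astype(np.float32)))
P=W[140:250,10:200].reshape(-1,3)
for lo,hi in((.09,.104),(.106,.115),(.165,.182)):
    k=(P[:,2]>lo)&(P[:,2]<hi);q=P[k];print("box",lo,k.sum(),q.mean(0).round(4),np.median(q[:,2]),cv2.minAreaRect((q[:,:2]*1000).astype(np.float32)))
E
```

```text
top
 7  7  7  7  7  7  7  7  9 11 11  9  9  8  8  7  7  7  7  7  7  7  8
 7  7  7  7  7  7  7  7 12 14 14 13 13 12 11 11 10  8  7  7  7  7  7
 7  7  7  7  7  7  7  8 13 13 12 13 16 15 13 13 13 10  7  7  7  7  7
 7  7  7  7  7  7  7  8 14  9  6  9 15 12 10 11 15 11  7  7  7  7  7
 7  7  7  7  7  7  7  8 15  9  7 10 15 10  6  7 15 10  7  7  7  7  7
 7  7  7  7  7  7  7  9 14 11 11 13 16 12 10 10 15  9  7  7  7  7  7
 7  7  7  7  7  7  7 10 12 10 10 15 16 13 13 13 14  8  7  7  7  7  7
 7  7  7  7  7  7  7 12 13  7  7 14 14  8 10 13 13  8  7  7  7  7  7
 7  7  7  7  7  7  8 13 14 10  8 15 13  7  7 13 12  8  7  7  7  7  7
 7  7  7  7  7  7  8 14 14 11 11 16 14 12 12 14 11  7  7  7  7  7  7
 7  7  7  7  7  7  8 15 10  8 11 15 13 12 14 15 10  7  7  7  7  7  7
 7  7  7  7  7  7  9 15  8  6 10 15  8  7 10 15  9  7  7  7  7  7  7
 7  7  7  7  7  7 10 15 12 11 14 15  9  7  9 14  8  7  7  7  7  7  7
 7  7  7  7  7  7 12 14 13 13 16 16 12 12 12 13  8  7  7  7  7  7  7
 7  7  7  7  7  8 13 11  8  9 16 15 12 13 14 13  8  7  7  7  7  7  7
 7  7  7  7  7  8 14 10  7  8 15 13  7  8 13 11  8  7  7  7  
[... 3182 characters left out ...]
875, -307.2064208984375), (80.03033447265625, 100.29537200927734), 77.31917572021484)
mod 0.035 204 [ 0.5027 -0.3071  0.0403] ((509.0358581542969, -310.0975036621094), (69.31262969970703, 75.91291809082031), 79.63484954833984)
box 0.09 3381 [0.5171 0.1856 0.0995] 0.09964901439383612 ((524.0662231445312, 288.3245849609375), (381.662841796875, 169.02413940429688), 86.69366455078125)
box 0.106 282 [0.5175 0.2057 0.11  ] 0.10999335446719882 ((521.7601318359375, 256.70733642578125), (317.4410705566406, 168.4603271484375), 86.47928619384766)
box 0.165 5728 [0.5292 0.3716 0.1735] 0.17351662925992772 ((530.1807861328125, 373.2149353027344), (234.4040069580078, 171.17369079589844), 86.56188201904297)
```

```bash
python3 - <<'E'
from h import *
T=load("top");S=load("scene")
def quad(c,u,v,r,th):
    im=c["pixels"].astype(int).sum(2)
    m=(im>th).astype(np.uint8);k=np.zeros_like(m);k[v-r[1]:v+r[1]+1,u-r[0]:u+r[0]+1]=1;m*=k
    m=cv2.morphologyEx(m,cv2.MORPH_CLOSE,np.ones((5,5)))
    return m
m=quad(T,324,204,(10,13),300)
cs,_=cv2.findContours(m,cv2.RETR_EXTERNAL,cv2.CHAIN_APPROX_NONE);k=max(cs,key=cv2.contourArea)
rt=cv2.minAreaRect(k);print(rt)
bt=cv2.boxPoints(rt)
for z in(.04,):
    q=np.array([plane(T,u,v,z)[:2] for u,v in bt]);print(q.round(4),q.mean(0),np.linalg.norm(np.diff(q,axis=0),axis=1))
# scene: block pixels by housing polygon, bright + warm
im=S["pixels"].astype(int)
m=np.zeros((384,512),np.uint8);m[171:187,217:241]=((im.sum(2)>445))[171:187,217:241]
poly=np.array([[219,181],[221,184],[224,186],[240,181],[240,176],[236,173],[219,178]]);P=np.zeros_like(m);cv2.fillPoly(P,[poly],1)
m=cv2.morphologyEx(m*P,cv2.MORPH_CLOSE,np.ones((3,3)))
print("\n".join("".join(".#"[x] for x in r) for r in m[170:190,214:246]))
cs,_=cv2.findContours(m,cv2.RETR_EXTERNAL,cv2.CHAIN_APPROX_NONE);k=max(cs,key=cv2.contourArea)
M=cv2.moments(k);ps=(M["m10"]/M["m00"],M["m01"]/M["m00"]);print("scene c",ps,"tri",tri(T,rt[0],S,ps))
# housing direction from height mask
W=np.load("topW.npy")[183:228,305:343].reshape(-1,3);q=W[(W[:,2]>.026)&(W[:,2]<.05)]
r=cv2.minAreaRect((q[:,:2]*1000).astype(np.float32));print(r);print(cv2.boxPoints(r))
# box top, shelf
W=np.load("topW.npy")[140:250,10:200].reshape(-1,3)
q=W[(W[:,2]>.168)&(W[:,2]<.18)];r=cv2.minAreaRect((q[:,:2]*1000).astype(np.float32));print("boxtop",r,cv2.boxPoints(r))
for lo,hi in((.096,.104),(.106,.114)):
    q=W[(W[:,2]>lo)&(W[:,2]<hi)&(W[:,1]<.25)];r=cv2.minAreaRect((q[:,:2]*1000).astype(np.float32));print("shelf",lo,r,np.median(q[:,2]));print(cv2.boxPoints(r))
    if lo>.1:
        for s in(q[q[:,0]>.52],q[q[:,0]<.52]): 
            print(len(s),s.min(0),s.max(0),cv2.fitLine((s[:,:2]*1000).astype(np.float32),cv2.DIST_HUBER,0,.01,.01).ravel())
E
```

```text
((323.97296142578125, 204.1621551513672), (9.535140991210938, 21.700664520263672), 9.462322235107422)
[[ 0.4762 -0.288 ]
 [ 0.537  -0.3013]
 [ 0.5317 -0.3277]
 [ 0.471  -0.3143]] [ 0.50398387 -0.30780238] [0.06222931 0.02695084 0.06218899]
................................
................................
................................
.....................##.........
..................#####.........
..............##########........
...........##############.......
.......##################.......
.....##################.........
......#############.............
......#########.................
.......####.....................
........###.....................
................................
................................
................................
................................
................................
................................
................................
scene c (228.60360360360357, 177.46621621621622) tri (array([ 0.50368375, -0.307821  ,  0.03608091]), [np.float64(0.0008935002249276176), np.float64(0.0008935002249276471)])
((501.9156494140625, -307.
[... 393 characters left out ...]
(518.4893798828125, 176.04959106445312), (157.0894775390625, 164.85923767089844), 86.78409576416016) 0.09994668885926088
[[431.78333 102.25273]
 [596.38293  93.00435]
 [605.19543 249.84645]
 [440.59583 259.09485]]
shelf 0.106 ((524.3726806640625, 174.273193359375), (155.69146728515625, 147.3639373779297), 87.76411437988281) 0.10953619076780846
[[447.70978  99.36133]
 [594.9615   93.61212]
 [601.0356  249.18506]
 [453.78387 254.93427]]
95 [0.52539574 0.09432049 0.10602899] [0.59776072 0.24995874 0.11386003] [5.0165765e-02 9.9874091e-01 5.8112286e+02 1.7034247e+02]
93 [0.44804104 0.10060425 0.10607362] [0.51886858 0.24989415 0.11360408] [5.5555530e-02 9.9845558e-01 4.5422525e+02 1.7494041e+02]
```

The measurements agree with the text:
- Block top at about 0.036 m by triangulation and 0.041 m by depth (text: 0.040). Housing 80x100 mm.
- Shelf height 0.0999 m, lips about 0.110 m, box top 0.1735 m.
- Module centre (0.503, -0.307), long axis at -12.1°.
- Box x axis at about 86.7°, slot at (0.523, 0.2565).

Next I'll write a helper that works out the moves.

```bash
cat >> h.py <<'E'
from scipy.spatial.transform import Rotation as Ro
def Rtool(zdeg,lean=0,d=(0.058,0.998)):
    """tool y down, tool z at azimuth zdeg; lean deg tips tips toward d (about tool z)"""
    z=np.array([np.cos(np.radians(zdeg)),np.sin(np.radians(zdeg)),0]);y=np.array([0,0,-1.]);x=np.cross(y,z)
    R=np.stack([x,y,z],1)
    if lean:
        for s in(1,-1):
            Q=Ro.from_rotvec(z*s*np.radians(lean)).as_matrix()@R
            if Q[0,1]*d[0]+Q[1,1]*d[1]>0: return Q
    return R
def delta(o,p,R):
    R0=Ro.from_quat(o["ee_rot"]).as_matrix()
    t=R0.T@(np.array(p)-o["position"]);w=Ro.from_matrix(R0.T@R).as_rotvec()
    return t.round(4).tolist(),w.round(4).tolist()
E
python3 - <<'E'
from h import *;from workcell import *
o=get_obs();R=Ro.from_quat(o["ee_rot"]).as_matrix();print(R.round(3))
print(np.degrees(np.arctan2(R[1,2],R[0,2])))
for az in(77.9,-102.1):
  print(az,delta(o,[.43,.2,.27],Rtool(az)),delta(o,[.503,-.307,.14],Rtool(az)))
E
```

```text
[[ 0.957 -0.     0.289]
 [-0.289 -0.001  0.957]
 [ 0.    -1.    -0.001]]
73.2246489649581
77.9 ([0.354, -0.039, -0.3091], [0.0013, -0.0816, 0.0]) ([0.5702, 0.0916, -0.7733], [0.0013, -0.0816, 0.0])
-102.1 ([0.354, -0.039, -0.3091], [-0.0001, 3.06, 0.002]) ([0.5702, 0.0916, -0.7733], [-0.0001, 3.06, 0.002])
```

>>> {"method": "send_rows", "body": {
  "motion": [
    [100, 0.035, -0.004, -0.031, 0, 0.12, 0],
    [100, 0.07, -0.008, -0.062, 0, 0.24, 0],
    [100, 0.106, -0.012, -0.093, 0, 0.36, 0],
    [100, 0.14, -0.016, -0.124, 0, 0.48, 0],
    [100, 0.177, -0.02, -0.155, 0, 0.6, 0],
    [100, 0.212, -0.024, -0.185, 0, 0.72, 0],
    [100, 0.248, -0.028, -0.216, 0, 0.84, 0],
    [100, 0.283, -0.032, -0.247, 0, 0.96, 0],
    [100, 0.319, -0.036, -0.278, 0, 1.08, 0],
    [100, 0.354, -0.039, -0.309, 0, 1.2, 0]
  ]
}}

```text
clock: 0.93
position: [0.4017, 0.2448, 0.2663]
ee_rot: [-0.518, 0.482, -0.482, 0.518]
ft_force: [1.7, 1.3, -0.3]
grip_width: 1.003
```

```bash
python3 - <<'E'
from h import *;from workcell import *
o=get_obs();print(o["clock"],o["position"],o["joint_pos"].round(2))
print(delta(o,[.503,-.307,.16],Rtool(-102.1)))
E
```

```text
0.9333 [0.40167986 0.24476872 0.26634332] [-0.94 -0.04  0.29  1.81  0.01  1.37 -0.58]
([0.5577, 0.1061, 0.0613], [0.0004, 1.8541, -0.0002])
```

>>> {"method": "send_rows", "body": {
  "motion": [
    [100, 0.04, 0, 0.004, 0, 0.12, 0],
    [100, 0.08, 0, 0.008, 0, 0.24, 0],
    [100, 0.12, 0, 0.012, 0, 0.36, 0],
    [100, 0.16, 0, 0.016, 0, 0.48, 0],
    [100, 0.2, 0, 0.02, 0, 0.6, 0],
    [100, 0.24, 0, 0.025, 0, 0.72, 0],
    [100, 0.28, 0, 0.03, 0, 0.84, 0],
    [100, 0.32, 0, 0.035, 0, 0.96, 0],
    [100, 0.36, 0, 0.04, 0, 1.08, 0],
    [100, 0.4, 0, 0.045, 0, 1.2, 0]
  ]
}}

```text
clock: 1.77
position: [0.4769, -0.1505, 0.2663]
ee_rot: [-0.155, 0.69, -0.69, 0.156]
ft_force: [1.4, 0.2, -0.3]
grip_width: 0.995
```

```bash
python3 - <<'E'
from h import *;from workcell import *
o=get_obs();print(o["clock"],o["position"],o["joint_pos"].round(2))
print(delta(o,[.503,-.307,.16],Rtool(-102.1)))
E
```

```text
1.7667 [ 0.47693474 -0.15051535  0.26627461] [-0.5   0.01  0.74  1.76 -0.01  1.37 -0.89]
([0.0436, 0.1062, 0.1526], [0.0004, 0.6542, -0.0006])
```

>>> {"method": "send_rows", "body": {
  "motion": [
    [60, 0.005, 0.01, 0.03, 0, 0.1, 0],
    [60, 0.012, 0.02, 0.06, 0, 0.2, 0],
    [60, 0.02, 0.04, 0.09, 0, 0.3, 0],
    [60, 0.03, 0.06, 0.12, 0, 0.42, 0],
    [60, 0.04, 0.085, 0.14, 0, 0.54, 0],
    [60, 0.044, 0.106, 0.152, 0, 0.654, 0],
    [60, 0.044, 0.106, 0.152, 0, 0.654, 0],
    [60, 0.044, 0.106, 0.152, 0, 0.654, 0]
  ]
}}

```text
clock: 2.43
position: [0.5025, -0.3048, 0.159]
ee_rot: [-0.071, -0.703, 0.703, 0.074]
ft_force: [-0.3, 0.6, 0.0]
grip_width: 0.606
```

```bash
python3 - <<'E'
from h import *;from workcell import *
o=get_obs();print(o["clock"],o["position"],o["joint_pos"].round(2))
for z in (.1,.035): print(delta(o,[.503,-.3073,z],Rtool(-102.1)))
c=camera("top");cv2.imwrite("pics/t1.png",cv2.resize(cv2.cvtColor(c["pixels"],cv2.COLOR_RGB2BGR)[150:300,220:420],None,fx=4,fy=4))
c=camera("scene");cv2.imwrite("pics/s1.png",cv2.resize(cv2.cvtColor(c["pixels"],cv2.COLOR_RGB2BGR)[100:250,150:350],None,fx=4,fy=4))
E
```

```text
2.4333 [ 0.50247186 -0.3048134   0.15901178] [-0.24  0.4   0.89  1.69 -0.33  1.21 -1.04]
([-0.0012, 0.059, 0.0023], [-0.0006, 0.0061, 0.0032])
([-0.0014, 0.124, 0.0023], [-0.0006, 0.0061, 0.0032])
```

View pics/s1.png

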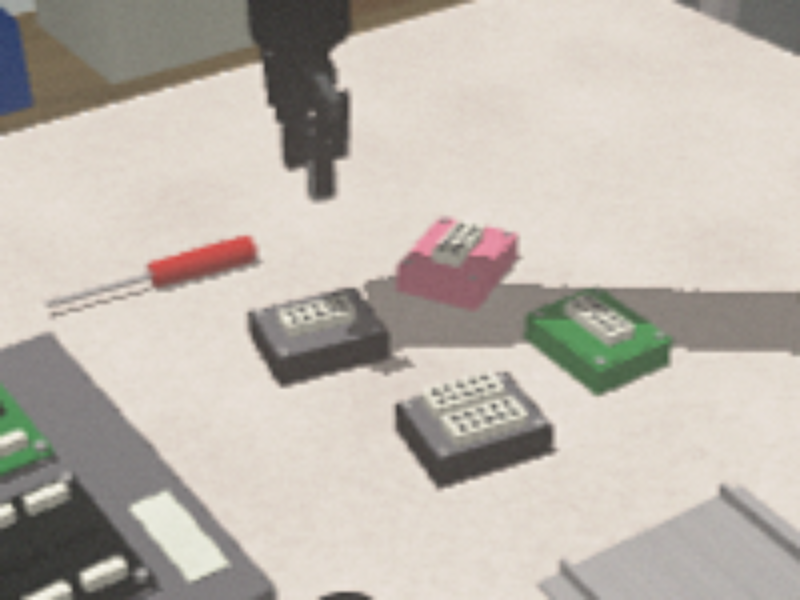

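The fingers stand over the single module at crop (320,320), and nothing has been disturbed. I'll descend in two stages.

>>> {"method": "send_rows", "body": {
  "motion": [
    [50, -0.001, 0.02, 0.002, 0, 0.006, 0.003],
    [50, -0.001, 0.045, 0.002, 0, 0.006, 0.003],
    [50, -0.001, 0.07, 0.002, 0, 0.006, 0.003],
    [50, -0.001, 0.09, 0.002, 0, 0.006, 0.003],
    [50, -0.001, 0.105, 0.002, 0, 0.006, 0.003],
    [50, -0.001, 0.115, 0.002, 0, 0.006, 0.003],
    [50, -0.001, 0.115, 0.002, 0, 0.006, 0.003],
    [50, -0.001, 0.115, 0.002, 0, 0.006, 0.003]
  ]
}}

```text
clock: 3.2
position: [0.5048, -0.3063, 0.0462]
ee_rot: [-0.075, -0.703, 0.703, 0.073]
ft_force: [-0.5, -0.2, 0.4]
grip_width: 0.501
```

```bash
python3 - <<'E'
from h import *;from workcell import *
o=get_obs();print(o["clock"],o["position"],o["ft_force"])
print(delta(o,[.503,-.3073,.030],Rtool(-102.1)))
c=camera("scene");cv2.imwrite("pics/s2.png",cv2.resize(cv2.cvtColor(c["pixels"],cv2.COLOR_RGB2BGR)[130:210,180:280],None,fx=7,fy=7,interpolation=cv2.INTER_CUBIC))
E
```

```text
3.2 [ 0.50478406 -0.30630792  0.0461695 ] [-0.52601336 -0.23495753  0.44583044]
([0.0016, 0.0162, 0.0013], [0.0003, 0.0016, -0.0041])
```

View pics/s2.png

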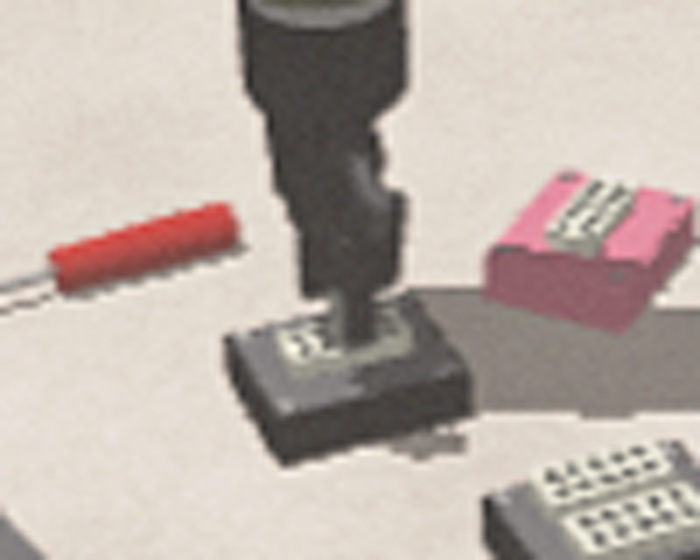

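The near finger sits in front of the block, at crop (360,330), and straddles it as intended. I'll go down to TCP z 0.031 and close.

>>> {"method": "send_rows", "body": {
  "motion": [
    [50, 0.001, 0.008, 0.001, 0, 0, -0.004],
    [50, 0.001, 0.015, 0.001, 0, 0, -0.004],
    [50, 0.001, 0.015, 0.001, 0, 0, -0.004],
    [50, 0.001, 0.015, 0.001, 0, 0, -0.004]
  ],
  "squeeze": 60
}}

```text
clock: 3.58
position: [0.5027, -0.3073, 0.0298]
ee_rot: [0.074, 0.703, -0.703, -0.075]
ft_force: [-0.7, 0.2, 0.5]
grip_width: 0.501
```

>>> {"method": "send_rows", "body": {
  "motion": [
    [10, 0, 0, 0, 0, 0, 0],
    [10, 0, 0, 0, 0, 0, 0],
    [10, 0, 0, 0, 0, 0, 0],
    [10, 0, 0, 0, 0, 0, 0],
    [10, 0, 0, 0, 0, 0, 0],
    [10, 0, 0, 0, 0, 0, 0],
    [10, 0, 0, 0, 0, 0, 0],
    [10, 0, 0, 0, 0, 0, 0]
  ],
  "squeeze": 60
}}

```text
clock: 4.25
position: [0.5032, -0.3075, 0.0307]
ee_rot: [0.074, 0.703, -0.703, -0.075]
ft_force: [-2.6, 1.5, 6.0]
grip_width: 0.282
```

The fingers stopped at 24 mm, so the block is held. Lifting now.

>>> {"method": "send_rows", "body": {
  "motion": [
    [10, 0, -0.01, 0, 0, 0, 0],
    [10, 0, -0.03, 0, 0, 0, 0],
    [10, 0, -0.06, 0, 0, 0, 0],
    [10, 0, -0.09, 0, 0, 0, 0],
    [10, 0, -0.12, 0, 0, 0, 0],
    [10, 0, -0.15, 0, 0, 0, 0],
    [10, 0, -0.18, 0, 0, 0, 0],
    [10, 0, -0.2, 0, 0, 0, 0],
    [10, 0, -0.2, 0, 0, 0, 0]
  ]
}}

```text
clock: 5.0
position: [0.5041, -0.3089, 0.2346]
ee_rot: [-0.076, -0.703, 0.704, 0.073]
ft_force: [0.2, -0.6, -4.6]
grip_width: 0.28
```

```bash
python3 - <<'E'
from h import *;from workcell import *
o=get_obs();print(o["clock"],o["position"],o["ft_force"],o["grip_width"],o["joint_pos"].round(2))
d=np.array([.058,.998]);s=np.array([.523,.2565])
p=s-.09*d;print(p)
print(delta(o,[*p,.23],Rtool(-3.3)))
c=camera("scene");cv2.imwrite("pics/s3.png",cv2.resize(cv2.cvtColor(c["pixels"],cv2.COLOR_RGB2BGR)[40:240,150:350],None,fx=3,fy=3,interpolation=cv2.INTER_CUBIC))
E
```

```text
5.0 [ 0.50410389 -0.30887647  0.23457999] [ 0.20838777 -0.61204879 -4.55052927] 0.2801286215950457 [-0.26  0.34  0.93  1.59 -0.28  1.34 -1.08]
[0.51778 0.16668]
([0.0866, 0.0037, -0.4678], [-0.0048, -1.7251, -0.0027])
```

View pics/s3.png

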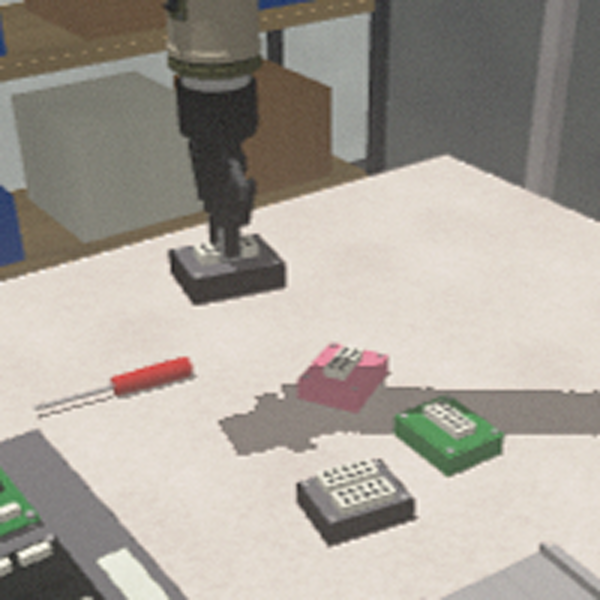

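The module is held level, at about 4.6 N, and the double module and look-alikes haven't moved. Carrying it to the shelf.

>>> {"method": "send_rows", "body": {
  "motion": [
    [10, 0.003, 0, -0.015, 0, -0.05, 0],
    [10, 0.008, 0, -0.04, 0, -0.14, 0],
    [10, 0.013, 0, -0.068, 0, -0.24, 0],
    [10, 0.018, 0, -0.096, 0, -0.34, 0],
    [10, 0.023, 0, -0.124, 0, -0.44, 0],
    [10, 0.028, 0, -0.152, 0, -0.54, 0],
    [10, 0.033, 0, -0.18, 0, -0.64, 0],
    [10, 0.038, 0, -0.208, 0, -0.74, 0],
    [10, 0.044, 0, -0.236, 0, -0.84, 0],
    [10, 0.049, 0, -0.262, 0, -0.93, 0]
  ]
}}

```text
clock: 5.88
position: [0.5088, -0.0393, 0.2284]
ee_rot: [-0.252, 0.662, -0.661, 0.249]
ft_force: [0.3, -0.5, -4.7]
grip_width: 0.282
```

```bash
python3 - <<'E'
from h import *;from workcell import *
o=get_obs();print(o["clock"],o["position"],o["ft_force"],o["grip_width"],o["joint_pos"].round(2))
print(delta(o,[.5178,.1667,.235],Rtool(-3.3)))
E
```

```text
5.8833 [ 0.50876226 -0.03925845  0.22839125] [ 0.25479944 -0.52309071 -4.66452241] 0.2815894059900218 [-0.65  0.08  0.67  1.79 -0.05  1.3  -0.81]
([-0.1432, -0.0066, -0.1483], [0.0036, -0.7887, 0.0016])
```

>>> {"method": "send_rows", "body": {
  "motion": [
    [10, -0.016, -0.001, -0.016, 0, -0.1, 0],
    [10, -0.034, -0.002, -0.034, 0, -0.2, 0],
    [10, -0.052, -0.003, -0.053, 0, -0.3, 0],
    [10, -0.07, -0.004, -0.072, 0, -0.4, 0],
    [10, -0.088, -0.005, -0.09, 0, -0.5, 0],
    [10, -0.106, -0.006, -0.11, 0, -0.6, 0],
    [10, -0.124, -0.0066, -0.129, 0.002, -0.7, 0.001],
    [10, -0.143, -0.0066, -0.148, 0.003, -0.789, 0.0016],
    [10, -0.143, -0.0066, -0.148, 0.003, -0.789, 0.0016],
    [10, -0.143, -0.0066, -0.148, 0.003, -0.789, 0.0016]
  ]
}}

```text
clock: 6.72
position: [0.519, 0.1659, 0.2346]
ee_rot: [0.485, -0.515, 0.515, -0.484]
ft_force: [-0.2, -1.3, -4.2]
grip_width: 0.28
```

```bash
python3 - <<'E'
from h import *;from workcell import *
o=get_obs();print(o["clock"],o["position"],o["ft_force"],o["grip_width"],o["joint_pos"].round(2))
print(delta(o,[.5178,.1667,.135],Rtool(-3.3)))
for n in("top","scene"):
    c=camera(n);np.savez(n+"4.npz",**c)
    r=(slice(130,280),slice(0,250)) if n=="top" else (slice(150,384),slice(230,500))
    cv2.imwrite(f"pics/{n}4.png",cv2.resize(cv2.cvtColor(c["pixels"],cv2.COLOR_RGB2BGR)[r],None,fx=2.5,fy=2.5,interpolation=cv2.INTER_CUBIC))
E
```

```text
6.7167 [0.51898484 0.1658948  0.23463133] [-0.22924519 -1.30065989 -4.23082173] 0.27976311477603305 [-0.82  0.15  0.47  1.69 -0.07  1.31 -0.39]
([-0.0009, 0.0996, -0.0012], [0.0008, -0.0023, 0.0014])
```

View pics/top4.png

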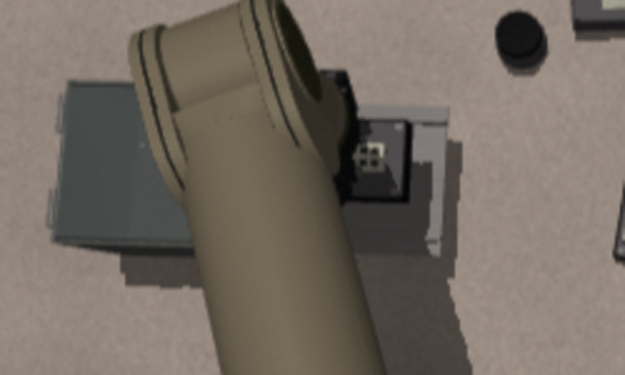

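View pics/scene4.png

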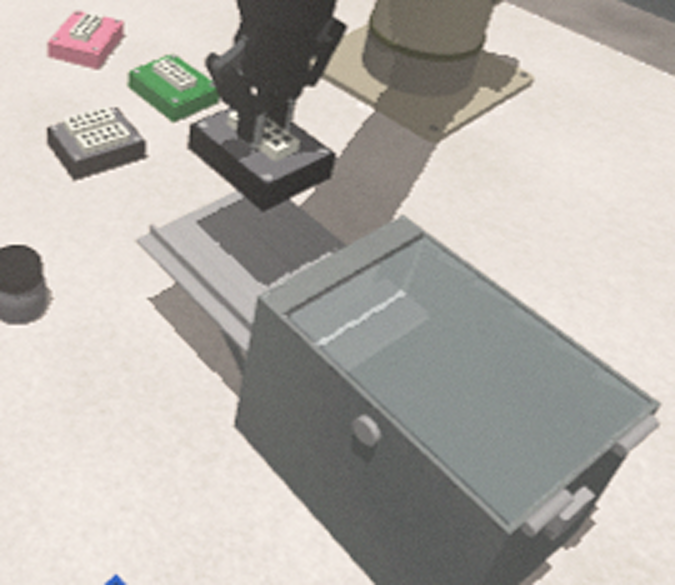

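The module hangs level and aligned over the shelf, between the lips and clear of the box front. Lowering it until it makes contact.

>>> {"method": "send_rows", "body": {
  "motion": [
    [10, -0.001, 0.015, -0.001, 0, -0.002, 0.001],
    [10, -0.001, 0.035, -0.001, 0, -0.002, 0.001],
    [10, -0.001, 0.055, -0.001, 0, -0.002, 0.001],
    [10, -0.001, 0.072, -0.001, 0, -0.002, 0.001],
    [10, -0.001, 0.085, -0.001, 0, -0.002, 0.001],
    [10, -0.001, 0.095, -0.001, 0, -0.002, 0.001],
    [10, -0.001, 0.1, -0.001, 0, -0.002, 0.001],
    [10, -0.001, 0.102, -0.001, 0, -0.002, 0.001],
    [10, -0.001, 0.103, -0.001, 0, -0.002, 0.001],
    [10, -0.001, 0.103, -0.001, 0, -0.002, 0.001]
  ]
}}

```text
clock: 7.65
position: [0.5199, 0.1655, 0.1344]
ee_rot: [0.483, -0.515, 0.515, -0.486]
ft_force: [-0.1, -0.2, -3.9]
grip_width: 0.282
```

>>> {"method": "send_rows", "body": {
  "motion": [
    [10, 0, 0.001, 0, 0, 0, 0],
    [10, 0, 0.002, 0, 0, 0, 0],
    [10, 0, 0.003, 0, 0, 0, 0],
    [10, 0, 0.003, 0, 0, 0, 0]
  ]
}}

```text
clock: 7.98
position: [0.5196, 0.1657, 0.1309]
ee_rot: [0.484, -0.515, 0.515, -0.486]
ft_force: [-0.0, -0.5, -5.7]
grip_width: 0.284
```

>>> {"method": "send_rows", "body": {
  "motion": [
    [10, 0, 0.001, 0, 0, 0, 0],
    [10, 0, 0.001, 0, 0, 0, 0],
    [10, 0, 0.002, 0, 0, 0, 0],
    [10, 0, 0.002, 0, 0, 0, 0]
  ]
}}

```text
clock: 8.32
position: [0.5198, 0.1657, 0.1306]
ee_rot: [-0.483, 0.515, -0.515, 0.486]
ft_force: [-7.4, -2.1, 16.1]
grip_width: 0.281
```

The shelf contact is clear (16 N). Releasing and lifting.

>>> {"method": "send_rows", "body": {
  "motion": [
    [50, 0, 0, 0, 0, 0, 0],
    [50, 0, 0, 0, 0, 0, 0],
    [50, 0, 0, 0, 0, 0, 0],
    [50, 0, 0, 0, 0, 0, 0],
    [50, 0, -0.01, 0, 0, 0, 0],
    [50, 0, -0.03, 0, 0, 0, 0],
    [50, 0, -0.06, 0, 0, 0, 0],
    [50, 0, -0.09, 0, 0, 0, 0],
    [50, 0, -0.12, 0, 0, 0, 0]
  ]
}}

```text
clock: 9.07
position: [0.5192, 0.1652, 0.251]
ee_rot: [0.483, -0.515, 0.515, -0.485]
ft_force: [2.0, 0.4, -0.7]
grip_width: 0.497
```

```bash
python3 - <<'E'
from h import *;from workcell import *
o=get_obs();print(o["clock"],o["position"],o["ft_force"],o["grip_width"],o["joint_pos"].round(2))
d=np.array([.058,.998]);s=np.array([.523,.2565])
for L in(35,40):
  print(L,delta(o,[*(s-.175*d),.25],Rtool(-3.3,L)))
for n in("top","scene"):
    c=camera(n);np.savez(n+"5.npz",**c)
    r=(slice(130,280),slice(0,250)) if n=="top" else (slice(150,384),slice(230,500))
    cv2.imwrite(f"pics/{n}5.png",cv2.resize(cv2.cvtColor(c["pixels"],cv2.COLOR_RGB2BGR)[r],None,fx=2.5,fy=2.5,interpolation=cv2.INTER_CUBIC))
E
```

```text
9.0667 [0.51918994 0.16517258 0.2509911 ] [ 1.98339958  0.37415906 -0.68654343] 0.49739441354371544 [-0.82  0.14  0.48  1.67 -0.07  1.34 -0.39]
35 ([0.0836, 0.0009, -0.0012], [-0.0037, -0.0028, 0.6093])
40 ([0.0836, 0.0009, -0.0012], [-0.0038, -0.0026, 0.6966])
```

View pics/scene5.png

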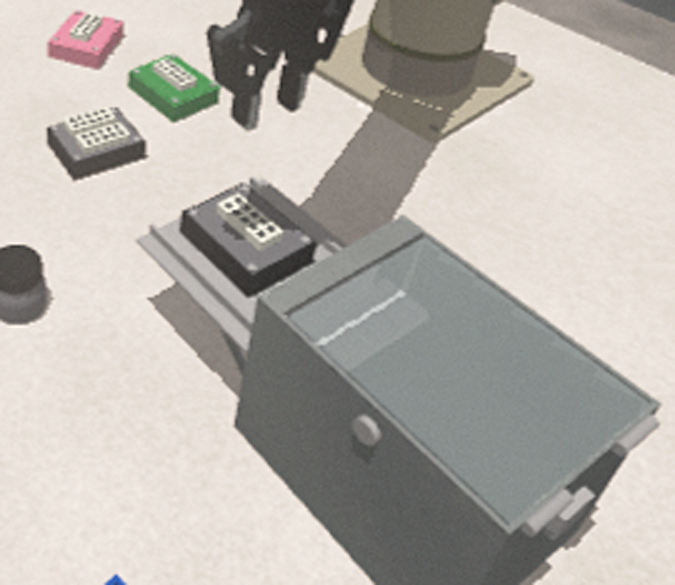

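The module lies flat on the shelf, centred at crop (248,230), with its leading end just short of the slot. I'll measure its pose before pushing.

```bash
cat >> h.py <<'E'
def hmap(c):
    vv,uu=np.mgrid[:384,:512];V=c["view"];R=V[:3,:3]
    P=np.stack([(uu-c["cx"])/f(c),(vv-c["cy"])/f(c),np.ones_like(uu)],-1)*c["range_z"][...,None]
    return (P-V[:3,3])@R
def modpose(c,zl=.121,zh=.134):
    W=hmap(c).reshape(-1,3);d=np.array([.058,.998]);s=np.array([.523,.2565]);n=np.array([.998,-.058])
    dark=(c["pixels"].reshape(-1,3).astype(int).sum(1)<330)
    a=(W[:,:2]-s)@d;b=(W[:,:2]-s)@n
    k=(W[:,2]>zl)&(W[:,2]<zh)&(abs(b)<.075)&(a>-.2)&(a<-.002)&dark
    q=np.stack([a[k],b[k]],1)*1000;r=cv2.minAreaRect(q.astype(np.float32));return k.sum(),r,cv2.boxPoints(r).round(1).tolist()
E
python3 - <<'E'
from h import *
for n in("top","scene"):
    print(n,modpose(load(n,5)))
E
```

```text
top (np.int64(670), ((-99.34736633300781, 2.3583297729492188), (89.33089447021484, 80.54353332519531), 0.4388059675693512), [[-144.3000030517578, 42.29999923706055], [-143.6999969482422, -38.29999923706055], [-54.400001525878906, -37.599998474121094], [-55.0, 43.0]])
scene (np.int64(343), ((-89.66534423828125, 2.6893310546875), (99.49702453613281, 80.54055786132812), 0.4931049644947052), [[-139.8000030517578, 42.5], [-139.10000610351562, -38.0], [-39.599998474121094, -37.20000076293945], [-40.29999923706055, 43.400001525878906]])
```

View pics/top5.png

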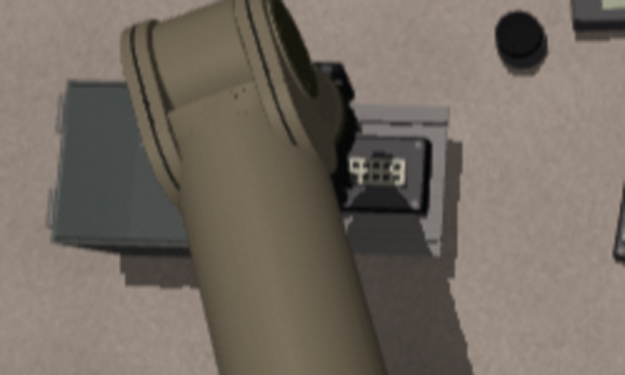

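The module's rear end is at a = -0.140 to -0.143 from the slot, 2.5 mm off centre and within 0.5° of straight. Next I'll retreat behind it, shut the fingers and lean 40°.

>>> {"method": "send_rows", "body": {
  "motion": [
    [0, 0.02, 0, 0, 0, 0, 0.1],
    [0, 0.04, 0, 0, 0, 0, 0.2],
    [0, 0.06, 0, 0, 0, 0, 0.3],
    [0, 0.08, 0, 0, 0, 0, 0.4],
    [0, 0.1, 0, 0, 0, 0, 0.5],
    [0, 0.1, 0, 0, 0, 0, 0.6],
    [0, 0.1, 0, 0, 0, 0, 0.696],
    [0, 0.1, 0, 0, 0, 0, 0.696],
    [0, 0.1, 0, 0, 0, 0, 0.696]
  ]
}}

```text
clock: 9.92
position: [0.513, 0.0645, 0.2478]
ee_rot: [-0.28, 0.65, -0.32, 0.63]
ft_force: [0.6, 1.0, 0.1]
grip_width: 0.001
```

```bash
cat >> h.py <<'E'
dd=np.array([.058,.998]);ss=np.array([.523,.2565]);nn=np.array([.998,-.058])
def tgt(a,b,z): return [*(ss+a*dd+b*nn),z]
def ab(p): return ((p[:2]-ss)@dd).round(4),((p[:2]-ss)@nn).round(4),round(float(p[2]),4)
E
python3 - <<'E'
from h import *;from workcell import *
o=get_obs();print(o["clock"],ab(o["position"]),o["ft_force"],o["grip_width"],o["joint_pos"].round(2))
R=Ro.from_quat(o["ee_rot"]).as_matrix();print(R.round(2))
for z in(.17,.113): print(delta(o,tgt(-.185,.0025,z),Rtool(-3.3,40)))
c=camera("scene");cv2.imwrite("pics/s6.png",cv2.resize(cv2.cvtColor(c["pixels"],cv2.COLOR_RGB2BGR)[100:384,200:500],None,fx=2,fy=2,interpolation=cv2.INTER_CUBIC))
E
```

```text
9.9167 (np.float64(-0.1922), np.float64(0.0012), 0.2478) [0.59180454 0.9546137  0.06267036] 0.001023600298490666 [-0.41  0.17  0.69  1.84 -0.79  1.42  0.45]
[[-0.05  0.04  1.  ]
 [-0.77  0.64 -0.06]
 [-0.64 -0.77 -0.  ]]
([0.0442, 0.0645, 0.0013], [-0.0036, -0.0045, 0.0039])
([0.0806, 0.1083, 0.0013], [-0.0036, -0.0045, 0.0039])
```

View pics/s6.png

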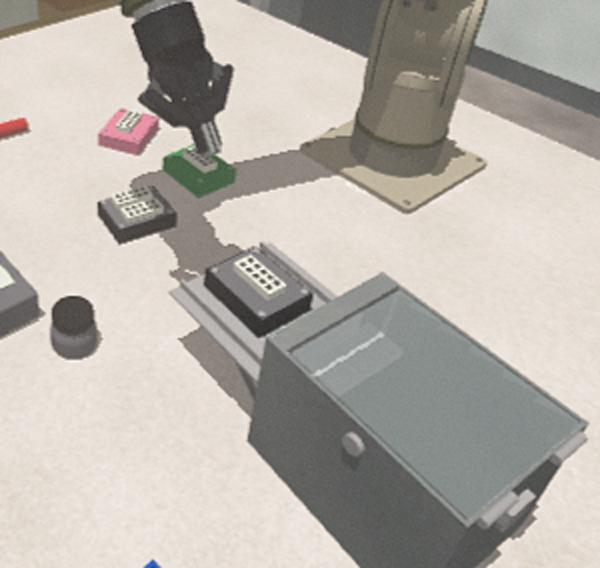

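The shut fingers lean correctly behind the module. Lowering to push height.

>>> {"method": "send_rows", "body": {
  "motion": [
    [0, 0.02, 0.027, 0.001, 0, 0, 0],
    [0, 0.04, 0.054, 0.001, 0, 0, 0],
    [0, 0.06, 0.08, 0.001, 0, 0, 0],
    [0, 0.07, 0.095, 0.001, 0, 0, 0],
    [0, 0.08, 0.108, 0.001, -0.003, -0.004, 0.004],
    [0, 0.08, 0.108, 0.001, -0.003, -0.004, 0.004],
    [0, 0.08, 0.108, 0.001, -0.003, -0.004, 0.004]
  ]
}}

```text
clock: 10.55
position: [0.5149, 0.0751, 0.1149]
ee_rot: [-0.281, 0.648, -0.315, 0.634]
ft_force: [-0.3, 0.1, 1.1]
grip_width: 0.002
```

```bash
python3 - <<'E'
from h import *;from workcell import *
for i in range(1):
    o=get_obs();print(o["clock"],ab(o["position"]),o["ft_force"],o["joint_pos"].round(2))
for a in(-.14,-.05,.03): print(a,delta(o,tgt(a,.0025,.113),Rtool(-3.3,40)))
c=camera("scene");cv2.imwrite("pics/s7.png",cv2.resize(cv2.cvtColor(c["pixels"],cv2.COLOR_RGB2BGR)[130:310,220:420],None,fx=3,fy=3,interpolation=cv2.INTER_CUBIC))
E
```

```text
10.55 (np.float64(-0.1815), np.float64(0.0024), 0.1149) [-0.28173265  0.09921226  1.12734731] [-0.36  0.37  0.64  1.96 -0.96  1.28  0.71]
-0.14 ([-0.0306, 0.0283, 0.0003], [0.0018, 0.0048, -0.002])
-0.05 ([-0.0994, 0.0862, 0.0007], [0.0018, 0.0048, -0.002])
0.03 ([-0.1606, 0.1378, 0.0012], [0.0018, 0.0048, -0.002])
```

View pics/s7.png

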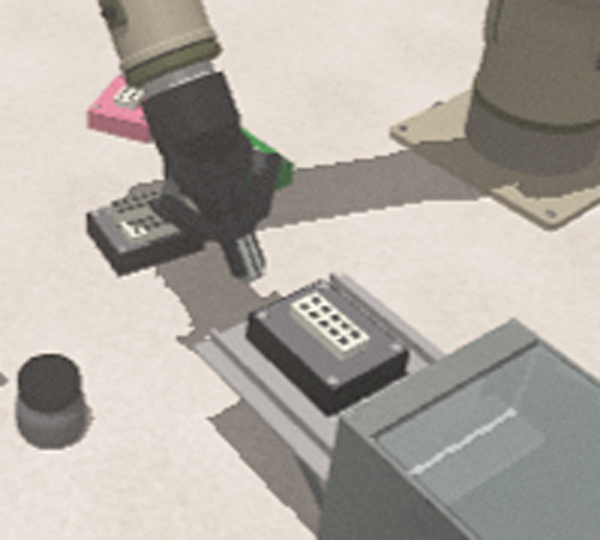

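The tip is behind the module's rear face at crop (250,270), clear of everything else. Starting the push.

>>> {"method": "send_rows", "body": {
  "motion": [
    [0, -0.009, 0.009, 0, 0, 0, 0],
    [0, -0.019, 0.017, 0, 0, 0, 0],
    [0, -0.028, 0.025, 0, 0, 0, 0],
    [0, -0.037, 0.033, 0, 0, 0, 0],
    [0, -0.046, 0.041, 0, 0, 0, 0],
    [0, -0.055, 0.048, 0, 0, 0, 0],
    [0, -0.064, 0.055, 0.0005, 0, 0, 0],
    [0, -0.073, 0.063, 0.0005, 0, 0, 0],
    [0, -0.082, 0.071, 0.0005, 0, 0, 0],
    [0, -0.091, 0.079, 0.0005, 0, 0, 0]
  ]
}}

```text
clock: 11.43
position: [0.5232, 0.1942, 0.1138]
ee_rot: [-0.279, 0.648, -0.317, 0.634]
ft_force: [-0.4, -9.5, 7.5]
grip_width: 0.002
```

```bash
python3 - <<'E'
from h import *;from workcell import *
o=get_obs();print(o["clock"],ab(o["position"]),o["ft_force"],o["joint_pos"].round(2))
for a in(-.03,.03): print(a,delta(o,tgt(a,.0025,.113),Rtool(-3.3,40)))
c=camera("scene");print(modpose(c));cv2.imwrite("pics/s8.png",cv2.resize(cv2.cvtColor(c["pixels"],cv2.COLOR_RGB2BGR)[130:350,250:450],None,fx=2.7,fy=2.7,interpolation=cv2.INTER_CUBIC))
E
```

```text
11.4333 (np.float64(-0.0622), np.float64(0.0039), 0.1138) [-0.39621716 -9.46555341  7.54909875] [-0.53  0.33  0.57  1.99 -1.02  1.12  0.55]
-0.03 ([-0.0241, 0.0214, -0.0014], [-0.0034, 0.0028, -0.0034])
0.03 ([-0.0699, 0.0601, -0.0013], [-0.0034, 0.0028, -0.0034])
(np.int64(118), ((-59.05144500732422, 8.96640396118164), (78.10795593261719, 56.50743865966797), 79.94023895263672), [[-93.69999694824219, -24.600000381469727], [-38.099998474121094, -34.400001525878906], [-24.399999618530273, 42.5], [-80.0, 52.400001525878906]])
```

View pics/s8.png

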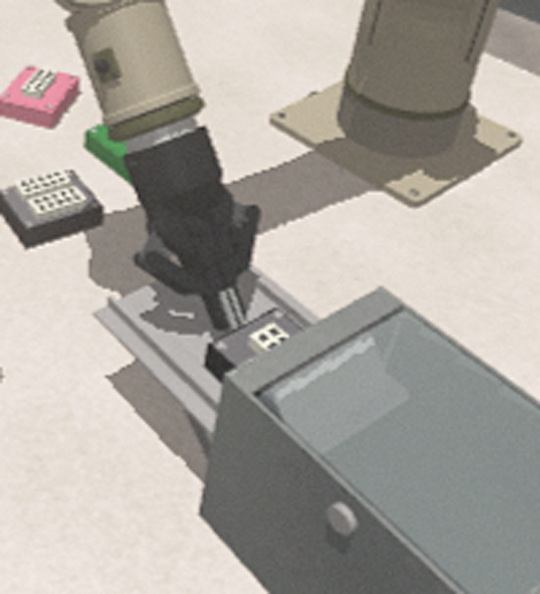

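The module is half way in and straight, with the flap opening at crop (330,370). The push takes about 10 N. Continuing.

>>> {"method": "send_rows", "body": {
  "motion": [
    [0, -0.006, 0.005, 0, 0, 0, 0],
    [0, -0.012, 0.01, 0, 0, 0, 0],
    [0, -0.018, 0.015, -0.001, 0, 0, 0],
    [0, -0.024, 0.02, -0.001, 0, 0, 0],
    [0, -0.03, 0.025, -0.001, 0, 0, 0],
    [0, -0.036, 0.03, -0.001, 0, 0, 0],
    [0, -0.042, 0.035, -0.001, 0, 0, 0],
    [0, -0.048, 0.04, -0.001, 0, 0, 0],
    [0, -0.054, 0.045, -0.001, 0, 0, 0],
    [0, -0.06, 0.05, -0.001, 0, 0, 0]
  ]
}}

```text
clock: 12.32
position: [0.5264, 0.2718, 0.1141]
ee_rot: [-0.279, 0.648, -0.317, 0.634]
ft_force: [-1.3, -8.7, 7.2]
grip_width: -0.004
```

```bash
python3 - <<'E'
from h import *;from workcell import *
o=get_obs();print(o["clock"],ab(o["position"]),o["ft_force"],o["joint_pos"].round(2))
for a in(.03,): print(a,delta(o,tgt(a,.0025,.113),Rtool(-3.3,40)))
c=camera("scene");cv2.imwrite("pics/s9.png",cv2.resize(cv2.cvtColor(c["pixels"],cv2.COLOR_RGB2BGR)[170:370,270:470],None,fx=3,fy=3,interpolation=cv2.INTER_CUBIC))
E
```

```text
12.3167 (np.float64(0.0154), np.float64(0.0025), 0.1141) [-1.28659557 -8.68310977  7.19112364] [-0.64  0.33  0.51  1.98 -1.06  1.02  0.45]
0.03 ([-0.0104, 0.0102, 0.0], [-0.0029, 0.0023, -0.0034])
```

View pics/s9.png

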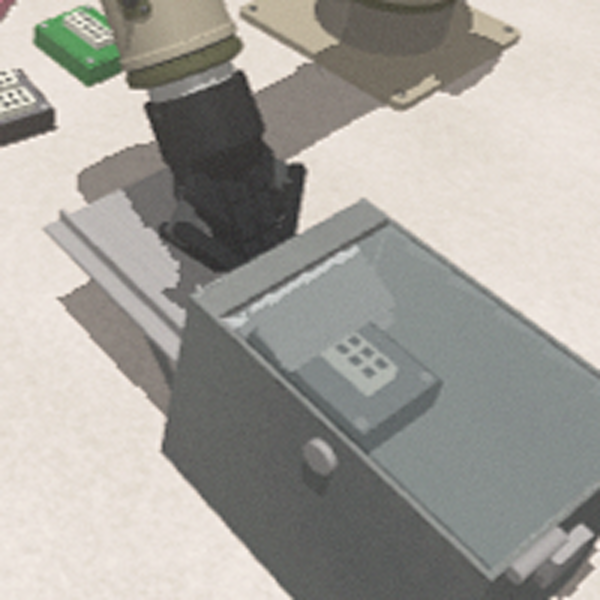

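The module is seen through the lid at crop (370,370), nearly in but not yet tipped. I'll push on in small steps and watch the force.

>>> {"method": "send_rows", "body": {
  "motion": [
    [0, -0.003, 0.0025, 0, 0, 0, 0],
    [0, -0.005, 0.004, 0, 0, 0, 0],
    [0, -0.006, 0.005, 0, 0, 0, 0],
    [0, -0.006, 0.005, 0, 0, 0, 0]
  ]
}}

```text
clock: 12.7
position: [0.5257, 0.2801, 0.1133]
ee_rot: [-0.28, 0.649, -0.316, 0.633]
ft_force: [-0.3, -1.4, -0.5]
grip_width: -0.0
```

```bash
python3 - <<'E'
from h import *;from workcell import *
o=get_obs();print(o["clock"],ab(o["position"]),o["ft_force"],o["torque"])
c=camera("scene");cv2.imwrite("pics/s10.png",cv2.resize(cv2.cvtColor(c["pixels"],cv2.COLOR_RGB2BGR)[170:370,270:470],None,fx=3,fy=3,interpolation=cv2.INTER_CUBIC))
E
```

```text
12.7 (np.float64(0.0237), np.float64(0.0013), 0.1133) [-0.3369783  -1.41750387 -0.49010158] [-0.91091541  0.09316124  0.11022486]
```

View pics/s10.png

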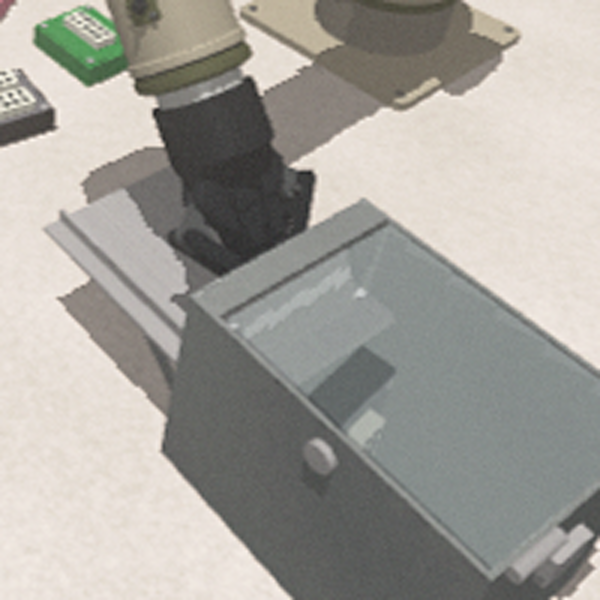

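The module has tipped in and the push force is gone. Withdrawing straight back along the path I came in.

>>> {"method": "send_rows", "body": {
  "motion": [
    [0, 0.009, -0.008, 0, 0, 0, 0],
    [0, 0.023, -0.02, 0, 0, 0, 0],
    [0, 0.038, -0.033, 0, 0, 0, 0],
    [0, 0.055, -0.047, 0, 0, 0, 0],
    [0, 0.072, -0.062, 0, 0, 0, 0],
    [0, 0.085, -0.08, 0, 0, 0, 0],
    [0, 0.085, -0.11, 0, 0, 0, 0],
    [0, 0.085, -0.14, 0, 0, 0, 0],
    [0, 0.085, -0.17, 0, 0, 0, 0],
    [0, 0.085, -0.2, 0, 0, 0, 0]
  ]
}}

```text
clock: 13.58
position: [0.5143, 0.0827, 0.2126]
ee_rot: [-0.278, 0.649, -0.317, 0.633]
ft_force: [0.6, -0.6, 0.2]
grip_width: -0.001
```

```bash
python3 - <<'E'
from h import *;from workcell import *
o=get_obs();print(o["clock"],o["position"],o["ft_force"])
for n in("top","scene"):
    c=camera(n);np.savez(n+"9.npz",**c);im=cv2.cvtColor(c["pixels"],cv2.COLOR_RGB2BGR);cv2.imwrite(f"pics/{n}11.png",im)
    if n=="scene": cv2.imwrite("pics/s11.png",cv2.resize(im[190:384,290:490],None,fx=3,fy=3,interpolation=cv2.INTER_CUBIC))
E
```

```text
13.5833 [0.5143084  0.08270684 0.21258349] [ 0.63653313 -0.59879341  0.2323557 ]
```

View pics/s11.png

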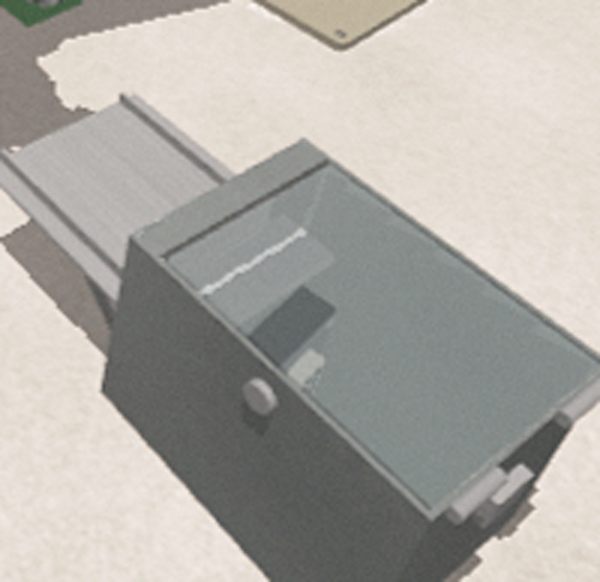

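View pics/top11.png

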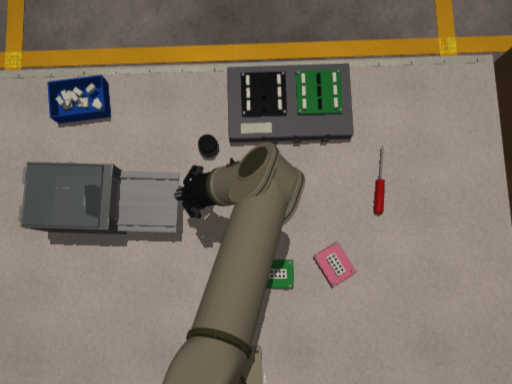

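View pics/scene11.png

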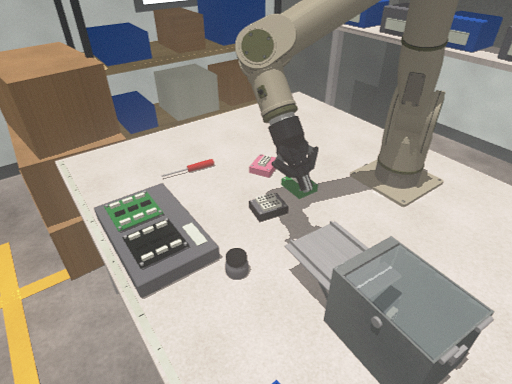

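The shelf is empty and the bystanders look unmoved. In the box the module stands nose-down behind the shelf end, at crop (295,335), and the flap line matches the first picture. I'll check the flap against that image, where the module rests, and whether anything is still moving.

>>> {"method": "send_rows", "body": {
  "motion": [
    [0, 0.01, -0.03, 0, 0, 0, 0],
    [0, 0.01, -0.06, 0, 0, 0, 0],
    [0, 0.01, -0.09, 0, 0, 0, 0],
    [0, 0.01, -0.09, 0, 0, 0, 0],
    [0, 0.01, -0.09, 0, 0, 0, 0],
    [0, 0.01, -0.09, 0, 0, 0, 0],
    [0, 0.01, -0.09, 0, 0, 0, 0],
    [0, 0.01, -0.09, 0, 0, 0, 0],
    [0, 0.01, -0.09, 0, 0, 0, 0],
    [0, 0.01, -0.09, 0, 0, 0, 0]
  ]
}}

```text
clock: 14.52
position: [0.5109, 0.0209, 0.2733]
ee_rot: [-0.28, 0.649, -0.316, 0.633]
ft_force: [-1.0, -1.2, 0.5]
grip_width: -0.001
```

```bash
python3 - <<'E'
from h import *;from workcell import *
o=get_obs();print(o["clock"],o["position"],o["ft_force"])
c=camera("scene");np.savez("scene10.npz",**c)
A=load("scene",0);B=load("scene",9)
im=[cv2.resize(cv2.cvtColor(x["pixels"],cv2.COLOR_RGB2BGR)[240:330,330:430],None,fx=4,fy=4,interpolation=cv2.INTER_CUBIC) for x in(A,c)]
cv2.imwrite("pics/cmp.png",np.hstack(im))
d=np.abs(c["pixels"].astype(int)-B["pixels"]).sum(2)[235:384,325:490];print("moving px",(d>45).sum())
# lid transparent to depth?
W=hmap(c)
for u,v in((375,270),(392,270),(400,290),(386,300),(392,312),(430,300)): print(u,v,"depth",ab(W[v,u]),"z.1",ab(plane(c,u,v,.1)))
# points under shelf projections
for a,z,l in((0,.1,"slot low"),(.055,.1,"shelf end"),(0.002,.104,"flap low edge shut")):
    print(l,[proj(c,tgt(a,b,z)).round(1).tolist() for b in(-.052,.052)])
# bystanders
for nme in("scene",):
    D=np.abs(c["pixels"].astype(int)-A["pixels"]).sum(2)
    for n,(u,v,r) in dict(double=(268,206,18),jar=(236,262,14),screw=(190,168,22),pink=(264,165,14),green=(299,184,14)).items():
        print(n,(D[v-r:v+r,u-r:u+r]>90).sum())
E
```

```text
14.5167 [0.51091304 0.02087801 0.2733221 ] [-0.95221909 -1.16796559  0.52239216]
moving px 0
375 270 depth (np.float64(0.0513), np.float64(0.0185), 0.173) z.1 (np.float64(0.0153), np.float64(-0.0421), 0.1)
392 270 depth (np.float64(0.069), np.float64(-0.0099), 0.1726) z.1 (np.float64(0.0357), np.float64(-0.0739), 0.1)
400 290 depth (np.float64(0.1094), np.float64(0.0166), 0.1736) z.1 (np.float64(0.0811), np.float64(-0.0448), 0.1)
386 300 depth (np.float64(0.1099), np.float64(0.0547), 0.1725) z.1 (np.float64(0.0822), np.float64(-0.0005), 0.1)
392 312 depth (np.float64(0.1324), np.float64(0.0653), 0.1724) z.1 (np.float64(0.1077), np.float64(0.0117), 0.1)
430 300 depth (np.float64(0.153), np.float64(-0.0106), 0.174) z.1 (np.float64(0.1306), np.float64(-0.0761), 0.1)
slot low [[372.9, 263.7], [338.9, 283.8]]
shelf end [[392.3, 280.1], [357.8, 302.2]]
flap low edge shut [[373.9, 263.1], [339.8, 283.2]]
double 368
jar 0
screw 1
pink 0
green 252
```

View pics/cmp.png

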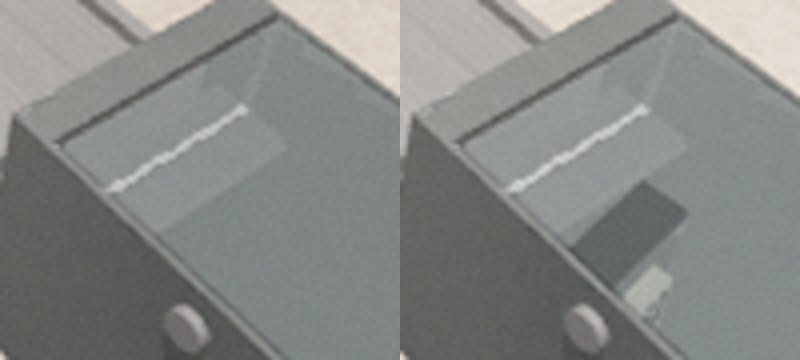

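The flap line is identical before and after, so the flap is shut. The module stands still, clear of the shelf end. I'll check whether the differences at the double and green modules are only shadow.

```bash
python3 - <<'E'
from h import *
for i in(0,10):
    c=load("scene",i);W=hmap(c)
    for n,(u,v,r) in dict(double=(268,206,22),green=(299,184,19)).items():
        P=W[v-r:v+r,u-r:u+r].reshape(-1,3);q=P[(P[:,2]>.025)&(P[:,2]<.032)];print(i,n,len(q),q.mean(0).round(4),cv2.minAreaRect((q[:,:2]*1000).astype(np.float32)))
    im=cv2.cvtColor(c["pixels"],cv2.COLOR_RGB2BGR)[140:230,220:330];cv2.imwrite(f"pics/d{i}.png",cv2.resize(im,None,fx=3.5,fy=3.5))
a=cv2.imread("pics/d0.png");b=cv2.imread("pics/d10.png");cv2.imwrite("pics/dd.png",np.hstack([a,b]))
E
```

```text
0 double 251 [ 0.4798 -0.1173  0.0274] ((472.942138671875, -124.34158325195312), (82.1613998413086, 99.81449890136719), 79.14444732666016)
0 green 279 [ 0.3264 -0.1495  0.0273] ((355.61553955078125, -157.38479614257812), (165.10337829589844, 105.26123809814453), 2.6293487548828125)
10 double 259 [ 0.4816 -0.1167  0.0275] ((472.5262145996094, -125.60382080078125), (81.13446044921875, 100.61186981201172), 78.55079650878906)
10 green 274 [ 0.3258 -0.1508  0.0271] ((355.89666748046875, -157.00755310058594), (166.52268981933594, 102.4267578125), 3.29573392868042)
```

View pics/dd.png

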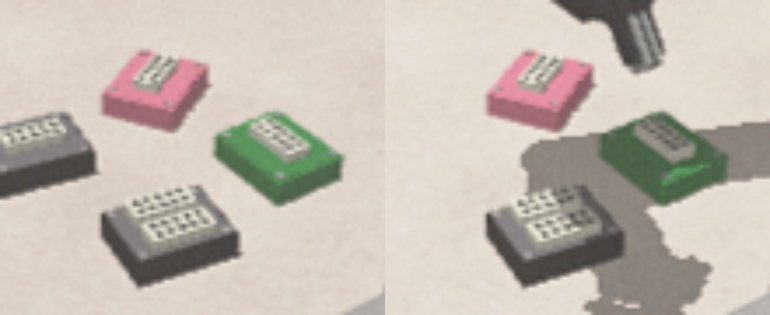

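The differences are only the arm's shadow: both modules lie at the same pixels as before. Everything is settled and the robot touches nothing, so I'm handing in.

```bash
python3 -c "
from workcell import *
print(hand_in())"
```

```text
the job is handed in; nothing more can be done
None
```

The failed single-connector module is inside the reject box and the flap is shut behind it; I handed the job in at about 14.6 s of the 51 s allowed. I picked it up by its connector block, laid it lengthwise on the shelf and pushed it in with the shut fingers leaned 40°.

**Last checks**
- **Module:** it is fully inside and stopped moving, with no changed pixels over about 0.9 s. It did not fall flat but stands on its nose just past the end of the inner shelf.
- **Flap:** its edge in the scene image matches the first picture, so I take it as shut. Depth could not confirm this, because the camera reads the clear lid instead.
- **Other things:** the jar, screwdriver and pink look-alike are unchanged. The double module and green look-alike differ only by the arm's shadow; their measured positions agree within about 2 mm.
- **Forces:** the highest I read was about 18 N, when the module touched down on the shelf. The push took about 10 N. I only read forces at the end of each move.

**Disagreement:** triangulation put the block top at 0.036 m, against 0.040–0.041 m from depth and the text. I used the latter, and the grasp held.

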